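Transfer the robot's tools to the magazine in reverse order

TASK

Move the four robot tools from the dark service rail into the four bays of the wooden magazine, one to a bay and in reverse order: the tool that stands at the left end of the rail goes to the right end of the magazine, and so on. Keep every tool upright, set it down on the floor of its bay rather than dropping it in, and leave all four standing there, head up.

Things in the scene. Friction and masses are not known exactly. Their poses are not given: they have to be found in the camera images.
- suction_tool: a robot tool, loose, about 0.2 kg, standing upright at the start in one of the docks, head up. Origin: centre of its underside; z up. Steel foot disc 44 mm in diameter, 12 mm high; above it a bare round aluminium body, 36 mm in diameter, from 12 to 52 mm above the underside (the place to grip; turned about z it is the same); then the head, up to 74 mm (sizes in mm): a black rubber bellows suction cup, round, widest (35) at the top.
- jaw_tool: a robot tool, loose, about 0.2 kg, standing upright at the start in one of the docks, head up. Origin: centre of its underside; z up. Steel foot disc 44 mm in diameter, 12 mm high; above it a bare round aluminium body, 36 mm in diameter, from 12 to 52 mm above the underside (the place to grip; turned about z it is the same); then the head, up to 74 mm (sizes in mm): two small steel jaws, 12 x 7 and 16 high, side by side 17 apart along its y, on a dark bar 34 x 16.
- probe_tool: a robot tool, loose, about 0.2 kg, standing upright at the start in one of the docks, head up. Origin: centre of its underside; z up. Steel foot disc 44 mm in diameter, 12 mm high; above it a bare round aluminium body, 36 mm in diameter, from 12 to 52 mm above the underside (the place to grip; turned about z it is the same); then the head, up to 74 mm (sizes in mm): a steel cone with a thin stylus that ends in a 9 mm ball.
- camera_tool: a robot tool, loose, about 0.2 kg, standing upright at the start in one of the docks, head up. Origin: centre of its underside; z up. Steel foot disc 44 mm in diameter, 12 mm high; above it a bare round aluminium body, 36 mm in diameter, from 12 to 52 mm above the underside (the place to grip; turned about z it is the same); then the head, up to 74 mm (sizes in mm): a black camera block 26 x 40 (long along its y) and 16 high, with a round lens 18 across, 6 high, on top.
- dock0: one of four identical grey plastic square docks on the rail (fixed; their sequence along the rail varies). Origin: centre of its underside, axes along the rail's. In mm: 66 (x) x 68 (y), 14 high, floor 4 thick, walls 4 thick rising 10 above its floor. At the start it holds the suction tool, up to about 4 mm off its centre.
- dock1: one of four identical grey plastic square docks on the rail (fixed; their sequence along the rail varies). Origin: centre of its underside, axes along the rail's. In mm: 66 (x) x 68 (y), 14 high, floor 4 thick, walls 4 thick rising 10 above its floor. At the start it holds the jaw tool, up to about 4 mm off its centre.
- dock2: one of four identical grey plastic square docks on the rail (fixed; their sequence along the rail varies). Origin: centre of its underside, axes along the rail's. In mm: 66 (x) x 68 (y), 14 high, floor 4 thick, walls 4 thick rising 10 above its floor. At the start it holds the probe tool, up to about 4 mm off its centre.
- dock3: one of four identical grey plastic square docks on the rail (fixed; their sequence along the rail varies). Origin: centre of its underside, axes along the rail's. In mm: 66 (x) x 68 (y), 14 high, floor 4 thick, walls 4 thick rising 10 above its floor. At the start it holds the camera tool, up to about 4 mm off its centre.
- rail: the service rail, the rack that is full at the start: fixed dark steel plate, in mm 84 (x) x 312 (y), 10 thick, with 20 high aluminium end caps, carrying the four docks in a row along its y at y = -108, -36, 36, 108 (dock floors 14 above the table). Origin: centre of its underside on the table. Its y points roughly to the robot's left, turned at most 12 degrees. It may be the nearer or the farther of the two racks.
- magazine: the magazine, the rack that is empty at the start: fixed wooden (plywood) tray, in mm 72 (x) x 292 (y), with an aluminium tab at each end, and four square bays in a row along its y, centred at y = -108, -36, 36, 108 (x = 0). Bays are 64 (x) x 68 (y) inside, floor 14 above the table, walls 4 thick rising 10 above the floor. Origin: centre of its underside on the table. Its y points roughly to the robot's left, turned at most 12 degrees.

How it is judged:
By the outcome, as a careful person would: the job done as asked, in the order asked, and still so for the second after the job is handed in, with the robot touching nothing.
It also fails if it takes over 90 s, if anything falls off the work surface, if the arm or the gripper's body presses on something with over 40 N, if the wrist force passes 120 N, or if a joint passes its speed limit or range.

ROBOT

A 6-joint arm with a two-finger parallel gripper is mounted at the origin on the work surface. World frame = base frame: x ahead of the robot, y to its left, z up, the work surface at z = 0. Lengths are in mm, angles in degrees, forces in N, time in s.
With the tool pointing down it reaches from about 300 to 850 mm from the base axis. Payload 4.2 kg.
Tool frame: the origin (TCP) lies between the finger pads; the fingertips stand 22 mm ahead of it and the grasp point (between the pads) lies 3 mm ahead of it; z points along the fingers, y is the direction in which the jaws open and shut (so a half turn about z gives the same grasp; the last joint's range is limited). The gripper opens to 91 mm and grips with 3 to 60 N. Pads are 32 mm wide; open, the fingers measure 118 mm over their backs; the gripper's body (76 mm by 178 mm) begins 60 mm behind the grasp point.
Start: joints at [-74.828, 18.312, 89.639, -0, 72.044, -1.146], TCP at [161.557, -551.851, 235.976] pointing down, gripper open.
Joint ranges: [-177.97, 177.97], [-48.28, 115.42], [12.27, 149.76], [-77.06, 257.06], [2.81, 150.46], [-146.56, 146.56]. Speed limits (degrees/s): [147.25, 147.25, 180, 180, 180, 180].

INTERFACE

Orientations are given as [roll, pitch, yaw] about the fixed x, y, z axes, in that order (R = Rz(yaw) Ry(pitch) Rx(roll)).
In Python, from workcell import telemetry, cams, env gives the robot as it stands.
- The arm moves only by the shell command python3 -m inch 'ROWS' [FORCE]. ROWS is JSON, a list of rows, each an object of numbers: "x", "y", "z": the shift along the tool's x, y, z in cm; "yaw": the turn about the tool's z in units of 5 degrees (1.0 is 5 degrees); "gripper": the gripper's target within -1 to 1 (fully open at 1, half-way at 0, shut at -1). A call has 1 to 12 rows; each row shifts and turns the commanded pose from where the row before left it, along the tool's axes as they then stand; what a row does not reach is not made up. A row lasts 1/12 s, in which the tool goes at most 41.7 mm and 7.16 degrees, less where a joint would pass 70% of its speed; a pose out of reach is approached as far as the arm can. A call is refused whole if a number of a shift passes 4.17 or a number of a turn 1, either way. A call with a gripper value outside its range is refused whole. The fingers move at their own pace and stop on an object; FORCE is the grip in N (left out, the last holds). Time passes only in rows, so rows that do not move let the fingers close. It gives the time, the measured TCP pose, the force and the opening at its end, in the units of the state.
- telemetry.state(): the state, without advancing time (a new reading comes with each control period).
- cams.grab_frame(name): name is "scene" or "top" or "wrist"; returns a dict with "pixels" (400x640x3 uint8, red, green, blue), "mtx" (3x3 intrinsics, pixels), "rvec" (rotation vector, rad) and "tvec" (3), from world to camera coordinates, as OpenCV has them. Camera axes: x right, y down, z forward; pixel columns grow to the right and rows downward; lengths in mm; the calibration is good to about 2 mm. A picture is of the moment at which its call begins. There is no depth.
- env.job_done(): hands the job in, once; it reports no verdict.
The state is a dict: "time_s": time; "qpos": joint angles; "qvel": joint speeds; "effort": joint torques, N m; "ee_pos": TCP position; "ee_rot": TCP orientation; "force": force on the tool from outside, world axes, zero at the start; "torque": the same for the moment, N m; "gripper_width": finger opening in mm.
Only numpy, scipy, OpenCV 4.12 (cv2) and the standard library are available. Lean on these libraries where they do the work, as an engineer would, in place of code of your own. Each camera call takes 0.05 s, during which the arm holds its last target. There are 200 camera calls.

## Working session

There is one attempt and no reset: what is moved stays moved. The work goes in short steps, Python scripts to look and compute and a shell command to move; the robot and the scene stay as the last step left them, time stands still between calls to the robot, and variables do not carry over. Pictures are saved under pics/ and viewed, about 12 in all and at most 16, crops included, and the job is handed in when it is done.

```bash
mkdir -p pics; cat > h.py <<'E'
import cv2, numpy as np
from workcell import telemetry, cams, env
def grab(n,f):
    d=cams.grab_frame(n); cv2.imwrite(f,d['pixels'][:,:,::-1]); np.savez(f+'.npz',**{k:np.array(d[k]) for k in d}); return d
def ray(d,uv,z):
    R=cv2.Rodrigues(np.array(d['rvec'],float))[0]; t=np.array(d['tvec'],float).ravel()
    c=-R.T@t; v=R.T@np.linalg.inv(np.array(d['mtx']))@np.array([uv[0],uv[1],1.])
    return c+v*(z-c[2])/v[2]
def proj(d,p):
    return cv2.projectPoints(np.array(p,float).reshape(-1,3),np.array(d['rvec'],float),np.array(d['tvec'],float),np.array(d['mtx'],float),None)[0].reshape(-1,2)
E
python3 - <<'E'
from h import *
d=grab('top','pics/top1.png'); grab('scene','pics/sc1.png')
R=cv2.Rodrigues(d['rvec'])[0]; print(-R.T@np.array(d['tvec']).ravel()); print(R.round(2))
print(telemetry.state())
E
```

```text
[480.31225358 -29.81755981 901.32895519]
[[ 0.01 -1.   -0.03]
 [-1.   -0.   -0.09]
 [ 0.09  0.03 -1.  ]]
{'time_s': 0.1, 'qpos': array([-7.48282973e+01,  1.83470692e+01,  8.96988862e+01, -2.63149020e-03,
        7.20459083e+01, -1.14681408e+00]), 'qvel': array([-0.05455574, -0.05775364, -0.09883063,  0.00910026,  0.02508073,
        0.0244387 ]), 'effort': array([ 6.36234131e-05, -4.13333631e+01, -2.32508790e+01,  7.28529179e-02,
        4.21567995e-02, -4.51069855e-05]), 'ee_pos': array([ 161.42933627, -551.43157788,  235.21704735]), 'ee_rot': array([-1.79908105e+02,  6.62951752e-04,  1.63193305e+01]), 'force': array([-1.0401945 , -0.04671531,  0.47073172]), 'torque': array([0.05177928, 0.03851664, 0.04073434]), 'gripper_width': 91.29854008235009}
```

View pics/top1.png

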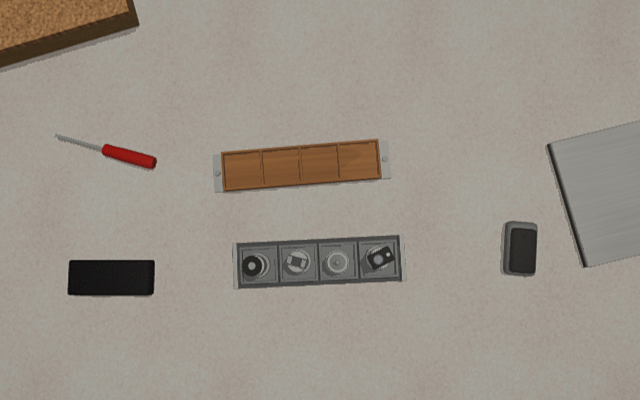

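View pics/sc1.png

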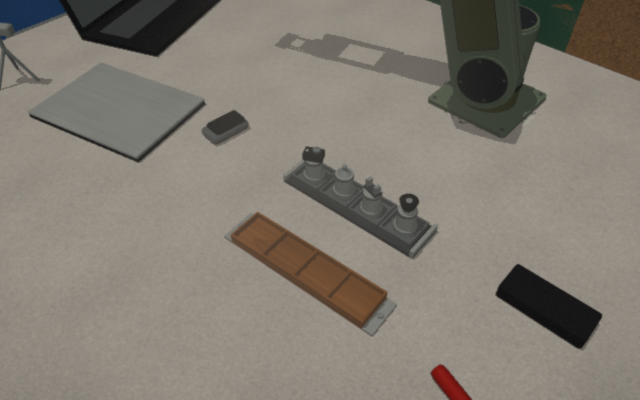

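The top view (camera x = robot's −y, so image left = robot's left) shows the rail nearer, at about (318,261). From the left it holds suction (255,265), jaw (297,261), probe (337,261) and camera (380,258). The magazine is empty and farther away, at about (300,165). Reversed targets: suction to y=−108, jaw to −36, probe to +36, camera to +108.

```bash
python3 - <<'E'
from h import *
d=dict(np.load('pics/top1.png.npz')); im=d['pixels'].astype(int); hsv=cv2.cvtColor(d['pixels'],cv2.COLOR_RGB2HSV)
def rect(m,z,lab):
    m=m.astype(np.uint8)*255; m=cv2.morphologyEx(m,cv2.MORPH_CLOSE,np.ones((9,9)))
    m=cv2.morphologyEx(m,cv2.MORPH_OPEN,np.ones((7,7)))
    cs=cv2.findContours(m,0,1)[0]; c=max(cs,key=cv2.contourArea)
    w=np.array([ray(d,p,z)[:2] for p in c[:,0].astype(float)],np.float32)
    (cx,cy),(a,b),_=r=cv2.minAreaRect(w); bx=cv2.boxPoints(r)
    e=max([bx[1]-bx[0],bx[2]-bx[1]],key=np.linalg.norm); e=e*np.sign(e[1]); e/=np.linalg.norm(e)
    ang=np.degrees(np.arctan2(-e[0],e[1])); print(lab,(cx,cy),(a,b),'ang',ang)
    for k in(-108,-36,36,108): print(k,(np.array([cx,cy])+k*e).round(1))
roi=np.zeros(im.shape[:2],bool); roi[120:310,190:430]=1
rect(roi&(hsv[...,1]>90),24,'mag 72x292')
rect(roi&(hsv[...,2]<105)&(hsv[...,1]<90)&(np.arange(400)[:,None]>215),10,'rail 84x312')
E
```

```text
mag 72x292 (648.350830078125, 27.772933959960938) (74.05945587158203, 291.52398681640625) ang 5.0163226
-108 [657.8 -79.8]
-36 [651.5  -8.1]
36 [645.2  63.6]
108 [638.9 135.4]
rail 84x312 (471.6466979980469, -6.0875396728515625) (83.32237243652344, 299.7705078125) ang 3.283766
-108 [ 477.8 -113.9]
-36 [473.7 -42. ]
36 [469.6  29.9]
108 [465.5 101.7]
```

```bash
python3 -m inch '[{"yaw":-1,"gripper":1},{"yaw":-1},{"yaw":-1},{"yaw":-1},{"yaw":-1},{"yaw":-1},{"yaw":-1},{"yaw":-1},{"yaw":-1},{"yaw":-1},{"yaw":-1},{"yaw":-1}]' && python3 -m inch '[{"yaw":-1},{"yaw":-1},{"yaw":-1},{"yaw":-0.4},{}]'
```

```text
invalid input
```

```bash
python3 -m inch '[{"x":0,"y":0,"z":0,"yaw":-1,"gripper":1}]'; python3 -m inch '[{"yaw":-1,"gripper":1}]'; python3 -m inch '[{"x":0,"y":0,"z":0,"yaw":-0.99,"gripper":1}]'
```

```text
time_s: 0.18
ee_pos: [161.5, -551.5, 235.4]
ee_rot: [-179.9, -0.0, 21.4]
force: [-0.5, 0.1, 0.2]
gripper_width: 91.6
time_s: 0.27
ee_pos: [161.5, -551.6, 235.4]
ee_rot: [-179.9, -0.0, 26.5]
force: [-0.5, -0.1, 0.8]
gripper_width: 91.5invalid input
```

```bash
python3 -m inch '[{"x":0,"y":0,"z":0,"yaw":-1,"gripper":1},{"x":0,"y":0,"z":0,"yaw":-1,"gripper":1},{"x":0,"y":0,"z":0,"yaw":-1,"gripper":1},{"x":0,"y":0,"z":0,"yaw":-1,"gripper":1},{"x":0,"y":0,"z":0,"yaw":-1,"gripper":1},{"x":0,"y":0,"z":0,"yaw":-1,"gripper":1},{"x":0,"y":0,"z":0,"yaw":-1,"gripper":1},{"x":0,"y":0,"z":0,"yaw":-1,"gripper":1},{"x":0,"y":0,"z":0,"yaw":-1,"gripper":1},{"x":0,"y":0,"z":0,"yaw":-1,"gripper":1},{"x":0,"y":0,"z":0,"yaw":-1,"gripper":1},{"x":0,"y":0,"z":0,"yaw":-1,"gripper":1}]'; python3 -m inch '[{"x":0,"y":0,"z":0,"yaw":-1,"gripper":1},{"x":0,"y":0,"z":0,"yaw":-0.4,"gripper":1},{"x":0,"y":0,"z":0,"yaw":0,"gripper":1}]'
cat >> h.py <<'E'
def go(x,y,z,yaw=None):
    from scipy.spatial.transform import Rotation as R
    s=telemetry.state(); r=R.from_euler('xyz',s['ee_rot'],degrees=True)
    v=r.inv().apply(np.array([x,y,z])-s['ee_pos'])/10
    print('tool cm',v.round(2),'yaw units',None if yaw is None else round(-((yaw-s['ee_rot'][2]+180)%360-180)/5,2),'at',s['ee_pos'].round(1),s['ee_rot'].round(1))
E
python3 -c "
from h import *
go(440,-6,235,93.3)"
```

```text
time_s: 1.27
ee_pos: [161.5, -551.6, 235.5]
ee_rot: [-180.0, -0.1, 86.5]
force: [0.1, 0.3, 1.0]
gripper_width: 91.1
time_s: 1.52
ee_pos: [161.5, -551.6, 235.5]
ee_rot: [-180.0, -0.1, 93.3]
force: [-0.4, 1.4, 0.2]
gripper_width: 91.2
tool cm [52.87 30.94  0.09] yaw units -0.0 at [ 161.5 -551.6  235.5] [-1.80e+02 -1.00e-01  9.33e+01]
```

```bash
python3 -m inch '[{"x":2.64,"y":1.55,"z":0,"yaw":0,"gripper":1},{"x":2.64,"y":1.55,"z":0,"yaw":0,"gripper":1},{"x":2.64,"y":1.55,"z":0,"yaw":0,"gripper":1},{"x":2.64,"y":1.55,"z":0,"yaw":0,"gripper":1},{"x":2.64,"y":1.55,"z":0,"yaw":0,"gripper":1},{"x":2.64,"y":1.55,"z":0,"yaw":0,"gripper":1},{"x":2.64,"y":1.55,"z":0,"yaw":0,"gripper":1},{"x":2.64,"y":1.55,"z":0,"yaw":0,"gripper":1},{"x":2.64,"y":1.55,"z":0,"yaw":0,"gripper":1},{"x":2.64,"y":1.55,"z":0,"yaw":0,"gripper":1}]'; python3 -m inch '[{"x":2.64,"y":1.55,"z":0,"yaw":0,"gripper":1},{"x":2.64,"y":1.55,"z":0,"yaw":0,"gripper":1},{"x":2.64,"y":1.55,"z":0,"yaw":0,"gripper":1},{"x":2.64,"y":1.55,"z":0,"yaw":0,"gripper":1},{"x":2.64,"y":1.55,"z":0,"yaw":0,"gripper":1},{"x":2.64,"y":1.55,"z":0,"yaw":0,"gripper":1},{"x":2.64,"y":1.55,"z":0,"yaw":0,"gripper":1},{"x":2.64,"y":1.55,"z":0,"yaw":0,"gripper":1},{"x":2.64,"y":1.55,"z":0,"yaw":0,"gripper":1},{"x":2.64,"y":1.55,"z":0,"yaw":0,"gripper":1},{"x":0,"y":0,"z":0,"yaw":0,"gripper":1},{"x":0,"y":0,"z":0,"yaw":0,"gripper":1}]'
python3 -c "
from h import *
d=grab('wrist','pics/w1.png')
R=cv2.Rodrigues(d['rvec'])[0]; print(-R.T@np.array(d['tvec']).ravel())
print('rail',proj(d,[[477.8,-113.9,24],[473.7,-42,24],[469.6,29.9,24],[465.5,101.7,24]]).round(0).tolist())
print('mag',proj(d,[[657.8,-79.8,14],[651.5,-8.1,14],[645.2,63.6,14],[638.9,135.4,14]]).round(0).tolist())"
```

```text
time_s: 2.35
ee_pos: [301.5, -278.0, 235.9]
ee_rot: [180.0, -0.0, 93.2]
force: [0.5, 0.5, -0.3]
gripper_width: 91.2
time_s: 3.35
ee_pos: [441.1, -6.0, 235.6]
ee_rot: [-179.9, 0.0, 93.4]
force: [0.3, -0.8, 1.0]
gripper_width: 91.5
[436.31962445  60.15033601 383.97223866]
rail [[343.0, 265.0], [345.0, 208.0], [346.0, 146.0], [348.0, 78.0]]
mag [[490.0, 244.0], [496.0, 187.0], [503.0, 125.0], [510.0, 56.0]]
```

View pics/w1.png

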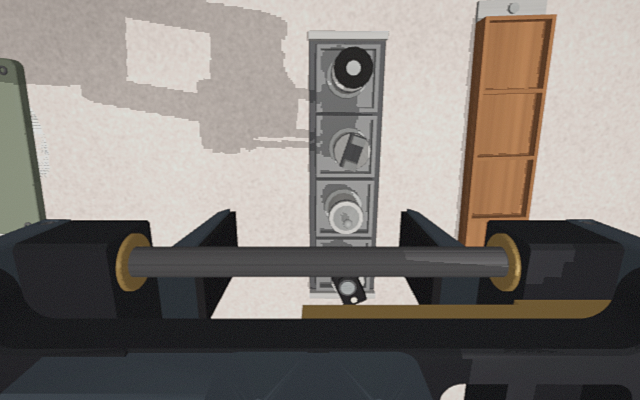

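The wrist view shows the rail from above: suction (353,68), jaw (352,150), probe (345,217), camera head (348,288). The magazine bays are on the right. Projected rack points match to within a few pixels. Next I'll cast the heads for fine x/y.

```bash
python3 -c "
from h import *
d=dict(np.load('pics/w1.png.npz'))
for n,p,z in [('suc',(353,68.5),88),('jaw',(352,151),80),('probe disc',(346,213),66),('cam lens',(347,288),88)]: print(n,ray(d,p,z).round(1))
t=dict(np.load('pics/top1.png.npz'))
for n,p,z in [('suc',(252,266),88),('jaw',(297,263),80),('probe',(337,262),66),('cam',(379,259),88)]: print(n,ray(t,p,z).round(1))
go(468,101,140)
"; python3 -c "
import cv2;i=cv2.imread('pics/top1.png')[225:300,225:410];cv2.imwrite('pics/t1c.png',cv2.resize(i,None,fx=4,fy=4,interpolation=2))"
```

```text
suc [464.3 102.4  88. ]
jaw [470.3  30.5  80. ]
probe disc [471. -35.  66.]
cam lens [ 476.  -108.4   88. ]
suc [463.9 102.7  88. ]
jaw [469.4  27.8  80. ]
probe [471.4 -39.8  66. ]
cam [ 477.2 -109.4   88. ]
tool cm [10.61  3.37  9.55] yaw units None at [440.6  -6.9 235.6] [-179.9    0.    93.3]
```

View pics/t1c.png

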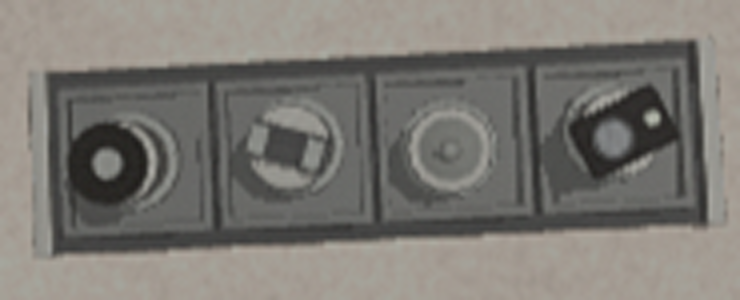

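```bash
python3 -c "
from h import *
go(464,102.5,130,93.3)"
```

```text
tool cm [10.79  2.98 10.55] yaw units 0.0 at [440.6  -6.9 235.6] [-179.9    0.    93.3]
```

```bash
python3 -m inch '[{"x":2.16,"y":0.6,"z":2.1,"yaw":0,"gripper":1},{"x":2.16,"y":0.6,"z":2.1,"yaw":0,"gripper":1},{"x":2.16,"y":0.6,"z":2.1,"yaw":0,"gripper":1},{"x":2.16,"y":0.6,"z":2.1,"yaw":0,"gripper":1},{"x":2.16,"y":0.6,"z":2.1,"yaw":0,"gripper":1},{"x":0,"y":0,"z":0,"yaw":0,"gripper":1},{"x":0,"y":0,"z":0,"yaw":0,"gripper":1}]'; python3 -c "
from h import *
go(464,102.5,50,93.3); grab('wrist','pics/w2.png')"
```

```text
time_s: 3.98
ee_pos: [463.8, 101.7, 130.0]
ee_rot: [-179.8, 0.1, 93.3]
force: [-0.2, -0.8, 0.7]
gripper_width: 91.6
tool cm [0.09 0.05 8.  ] yaw units -0.01 at [463.8 101.7 130. ] [-1.798e+02  1.000e-01  9.330e+01]
```

View pics/w2.png

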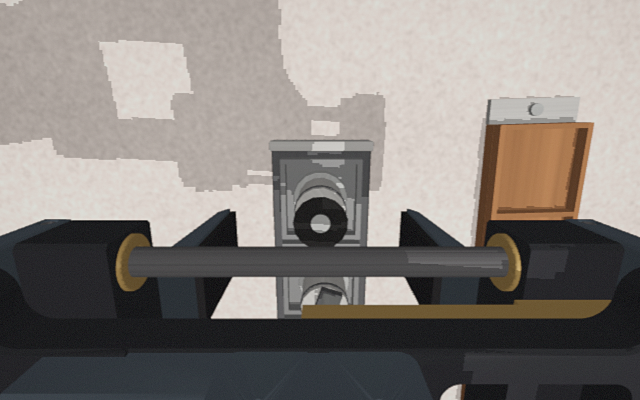

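The suction cup at (321,222) lies midway between the fingers (236 and 402), so I can descend and grip.

```bash
python3 -m inch '[{"x":0,"y":0,"z":1.6,"yaw":0,"gripper":1},{"x":0,"y":0,"z":1.6,"yaw":0,"gripper":1},{"x":0,"y":0,"z":1.6,"yaw":0,"gripper":1},{"x":0,"y":0,"z":1.6,"yaw":0,"gripper":1},{"x":0,"y":0,"z":1.6,"yaw":0,"gripper":1},{"x":0,"y":0,"z":0,"yaw":0,"gripper":1}]'; python3 -m inch '[{"x":0,"y":0,"z":0,"yaw":0,"gripper":-1},{"x":0,"y":0,"z":0,"yaw":0,"gripper":-1},{"x":0,"y":0,"z":0,"yaw":0,"gripper":-1},{"x":0,"y":0,"z":0,"yaw":0,"gripper":-1},{"x":0,"y":0,"z":0,"yaw":0,"gripper":-1},{"x":0,"y":0,"z":0,"yaw":0,"gripper":-1},{"x":0,"y":0,"z":0,"yaw":0,"gripper":-1},{"x":0,"y":0,"z":0,"yaw":0,"gripper":-1}]' 20
```

```text
time_s: 4.53
ee_pos: [463.5, 100.7, 49.9]
ee_rot: [-179.8, 0.1, 93.1]
force: [-0.5, -0.3, 0.5]
gripper_width: 90.7
time_s: 5.2
ee_pos: [464.8, 102.5, 51.0]
ee_rot: [180.0, 0.0, 93.3]
force: [0.1, -0.6, 0.6]
gripper_width: 40.4
```

```bash
python3 -m inch '[{"x":0,"y":0,"z":0,"yaw":0,"gripper":-1},{"x":0,"y":0,"z":0,"yaw":0,"gripper":-1},{"x":0,"y":0,"z":0,"yaw":0,"gripper":-1},{"x":0,"y":0,"z":-1,"yaw":0,"gripper":-1},{"x":0,"y":0,"z":-1.8,"yaw":0,"gripper":-1},{"x":0,"y":0,"z":-2.4,"yaw":0,"gripper":-1},{"x":0,"y":0,"z":-2.4,"yaw":0,"gripper":-1},{"x":0,"y":0,"z":-1.8,"yaw":0,"gripper":-1},{"x":0,"y":0,"z":-1,"yaw":0,"gripper":-1},{"x":0,"y":0,"z":0,"yaw":0,"gripper":-1}]' 20;  python3 -c "
from h import *
go(657.8,-79.8,154,95)"
```

```text
time_s: 6.03
ee_pos: [465.7, 102.7, 156.7]
ee_rot: [179.8, -0.0, 93.3]
force: [0.7, 0.4, -2.6]
gripper_width: 35.3
tool cm [-19.31  18.13   0.33] yaw units -0.35 at [465.7 102.7 156.7] [179.8  -0.   93.3]
```

```bash
python3 -m inch '[{"x":-0.97,"y":0.91,"z":0,"yaw":0,"gripper":-1},{"x":-1.93,"y":1.81,"z":0,"yaw":0,"gripper":-1},{"x":-1.93,"y":1.81,"z":0,"yaw":0,"gripper":-1},{"x":-1.93,"y":1.81,"z":0,"yaw":0,"gripper":-1},{"x":-1.93,"y":1.81,"z":0,"yaw":0,"gripper":-1},{"x":-1.93,"y":1.81,"z":0,"yaw":0,"gripper":-1},{"x":-1.93,"y":1.81,"z":0,"yaw":0,"gripper":-1},{"x":-1.93,"y":1.81,"z":0,"yaw":0,"gripper":-1},{"x":-1.93,"y":1.81,"z":0,"yaw":0,"gripper":-1},{"x":-1.93,"y":1.81,"z":0,"yaw":0,"gripper":-1},{"x":-0.97,"y":0.91,"z":0,"yaw":0,"gripper":-1},{"x":0,"y":0,"z":0,"yaw":-0.35,"gripper":-1}]';python3 -m inch '[{"x":0,"y":0,"z":0,"yaw":0,"gripper":-1},{"x":0,"y":0,"z":0,"yaw":0,"gripper":-1}]';  python3 -c "
from h import *
go(657.8,-79.8,154,95);go(657.8,-79.8,50,95); 
d=grab('wrist','pics/w3.png');print(proj(d,[657.8,-79.8,14]))"
```

```text
time_s: 7.03
ee_pos: [658.3, -83.4, 151.9]
ee_rot: [-179.9, 0.1, 94.9]
force: [-0.0, 0.2, -2.6]
gripper_width: 35.7
time_s: 7.2
ee_pos: [655.8, -80.6, 152.7]
ee_rot: [-179.8, -0.0, 94.9]
force: [-0.2, 0.9, -3.2]
gripper_width: 35.6
tool cm [ 0.06  0.2  -0.13] yaw units -0.01 at [655.8 -80.6 152.7] [-179.8   -0.    94.9]
tool cm [ 0.05  0.24 10.27] yaw units -0.01 at [655.8 -80.6 152.7] [-179.8   -0.    94.9]
[[321.58100857 190.39444054]]
```

View pics/w3.png

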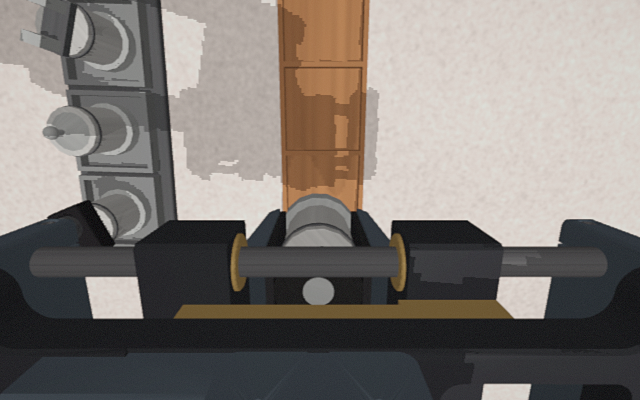

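The suction tool hangs upright at (319,225), in line with the magazine strip (282–365). I'll lower it.

```bash
python3 -m inch '[{"x":0.05,"y":0.1,"z":1,"yaw":0,"gripper":-1},{"x":0,"y":0,"z":2,"yaw":0,"gripper":-1},{"x":0,"y":0,"z":2,"yaw":0,"gripper":-1},{"x":0,"y":0,"z":2,"yaw":0,"gripper":-1},{"x":0,"y":0,"z":1.5,"yaw":0,"gripper":-1},{"x":0,"y":0,"z":0.8,"yaw":0,"gripper":-1},{"x":0,"y":0,"z":0.5,"yaw":0,"gripper":-1},{"x":0,"y":0,"z":0.2,"yaw":0,"gripper":-1},{"x":0,"y":0,"z":0,"yaw":0,"gripper":-1},{"x":0,"y":0,"z":0,"yaw":0,"gripper":-1}]';python3 -m inch '[{"x":0,"y":0,"z":0.15,"yaw":0,"gripper":-1},{"x":0,"y":0,"z":0.1,"yaw":0,"gripper":-1},{"x":0,"y":0,"z":0,"yaw":0,"gripper":-1}]'
```

```text
time_s: 8.08
ee_pos: [658.2, -79.4, 55.8]
ee_rot: [179.9, 0.0, 95.0]
force: [0.5, -0.0, -2.2]
gripper_width: 35.5
time_s: 8.33
ee_pos: [657.6, -79.4, 52.8]
ee_rot: [180.0, 0.0, 95.0]
force: [-0.4, -0.6, -2.8]
gripper_width: 35.7
```

```bash
for i in 1 2; do python3 -m inch '[{"x":0,"y":0,"z":0.1,"yaw":0,"gripper":-1},{"x":0,"y":0,"z":0,"yaw":0,"gripper":-1},{"x":0,"y":0,"z":0,"yaw":0,"gripper":-1}]'|grep -E 'pos|force'; done
```

```text
ee_pos: [657.5, -79.4, 51.4]
force: [-0.1, 0.8, -3.3]
ee_pos: [657.7, -79.4, 51.0]
force: [-0.7, 0.4, 1.9]
```

Contact shows at z=51 (force went to +1.9 N). Releasing and rising.

```bash
python3 -m inch '[{"x":0,"y":0,"z":0,"yaw":0,"gripper":1},{"x":0,"y":0,"z":0,"yaw":0,"gripper":1},{"x":0,"y":0,"z":0,"yaw":0,"gripper":1},{"x":0,"y":0,"z":0,"yaw":0,"gripper":1},{"x":0,"y":0,"z":0,"yaw":0,"gripper":1},{"x":0,"y":0,"z":-1,"yaw":0,"gripper":1},{"x":0,"y":0,"z":-2.5,"yaw":0,"gripper":1},{"x":0,"y":0,"z":-2.5,"yaw":0,"gripper":1},{"x":0,"y":0,"z":-1.5,"yaw":0,"gripper":1},{"x":0,"y":0,"z":-0.5,"yaw":0,"gripper":1},{"x":0,"y":0,"z":0,"yaw":0,"gripper":1},{"x":0,"y":0,"z":0,"yaw":0,"gripper":1}]';  python3 -c "
from h import *
go(470,29,131,93.3)"
```

```text
time_s: 9.83
ee_pos: [657.1, -79.3, 130.1]
ee_rot: [-180.0, -0.0, 95.0]
force: [0.7, -0.4, 0.0]
gripper_width: 91.2
tool cm [ 12.43 -17.69  -0.08] yaw units 0.34 at [657.1 -79.3 130.1] [-180.   -0.   95.]
```

```bash
python3 -m inch '[{"x":1.24,"y":-1.77,"z":0,"yaw":0,"gripper":1},{"x":1.24,"y":-1.77,"z":0,"yaw":0,"gripper":1},{"x":1.24,"y":-1.77,"z":0,"yaw":0,"gripper":1},{"x":1.24,"y":-1.77,"z":0,"yaw":0,"gripper":1},{"x":1.24,"y":-1.77,"z":0,"yaw":0,"gripper":1},{"x":1.24,"y":-1.77,"z":0,"yaw":0,"gripper":1},{"x":1.24,"y":-1.77,"z":0,"yaw":0,"gripper":1},{"x":1.24,"y":-1.77,"z":0,"yaw":0,"gripper":1},{"x":1.24,"y":-1.77,"z":0,"yaw":0,"gripper":1},{"x":1.24,"y":-1.77,"z":0,"yaw":0.34,"gripper":1},{"x":0,"y":0,"z":0,"yaw":0,"gripper":1},{"x":0,"y":0,"z":0,"yaw":0,"gripper":1}]';  python3 -c "
from h import *
go(470,29,50.5,93.3)
grab('wrist','pics/w4.png')"
```

```text
time_s: 10.83
ee_pos: [469.1, 28.9, 129.5]
ee_rot: [-179.9, 0.0, 93.4]
force: [-0.1, -0.0, -0.3]
gripper_width: 91.1
tool cm [0.   0.11 7.9 ] yaw units 0.02 at [469.1  28.9 129.5] [-179.9    0.    93.4]
```

View pics/w4.png

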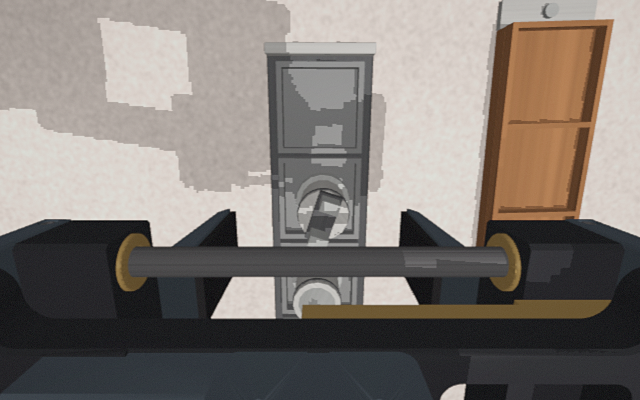

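The jaw tool at (323,213) is centred between the fingers. Descend, grip, lift.

```bash
python3 -m inch '[{"x":0,"y":0.1,"z":1.6,"yaw":0,"gripper":1},{"x":0,"y":0,"z":1.6,"yaw":0,"gripper":1},{"x":0,"y":0,"z":1.6,"yaw":0,"gripper":1},{"x":0,"y":0,"z":1.6,"yaw":0,"gripper":1},{"x":0,"y":0,"z":1.5,"yaw":0,"gripper":1},{"x":0,"y":0,"z":0,"yaw":0,"gripper":1},{"x":0,"y":0,"z":0,"yaw":0,"gripper":1}]'; python3 -m inch '[{"x":0,"y":0,"z":0,"yaw":0,"gripper":-1},{"x":0,"y":0,"z":0,"yaw":0,"gripper":-1},{"x":0,"y":0,"z":0,"yaw":0,"gripper":-1},{"x":0,"y":0,"z":0,"yaw":0,"gripper":-1},{"x":0,"y":0,"z":0,"yaw":0,"gripper":-1},{"x":0,"y":0,"z":0,"yaw":0,"gripper":-1},{"x":0,"y":0,"z":0,"yaw":0,"gripper":-1},{"x":0,"y":0,"z":0,"yaw":0,"gripper":-1},{"x":0,"y":0,"z":0,"yaw":0,"gripper":-1},{"x":0,"y":0,"z":0,"yaw":0,"gripper":-1},{"x":0,"y":0,"z":0,"yaw":0,"gripper":-1}]' 20; python3 -m inch '[{"x":0,"y":0,"z":-1,"yaw":0,"gripper":-1},{"x":0,"y":0,"z":-1.8,"yaw":0,"gripper":-1},{"x":0,"y":0,"z":-2.4,"yaw":0,"gripper":-1},{"x":0,"y":0,"z":-2.4,"yaw":0,"gripper":-1},{"x":0,"y":0,"z":-1.8,"yaw":0,"gripper":-1},{"x":0,"y":0,"z":-1,"yaw":0,"gripper":-1},{"x":0,"y":0,"z":0,"yaw":0,"gripper":-1}]';  python3 -c "
from h import *
go(651.5,-8.1,154,95)"
```

```text
time_s: 11.47
ee_pos: [471.7, 28.3, 50.6]
ee_rot: [-179.9, 0.0, 93.3]
force: [0.1, -0.7, 0.9]
gripper_width: 91.5
time_s: 12.38
ee_pos: [471.7, 28.7, 51.5]
ee_rot: [180.0, 0.0, 93.3]
force: [1.5, 1.2, 0.4]
gripper_width: 35.6
time_s: 12.97
ee_pos: [472.3, 28.7, 157.3]
ee_rot: [179.8, 0.0, 93.3]
force: [-0.0, 0.3, -1.6]
gripper_width: 35.5
tool cm [-4.71 17.68  0.4 ] yaw units -0.34 at [472.3  28.7 157.3] [179.8   0.   93.3]
```

```bash
python3 -m inch '[{"x":-0.35,"y":1.2,"z":0,"yaw":0,"gripper":-1},{"x":-0.6,"y":2.3,"z":0,"yaw":0,"gripper":-1},{"x":-0.7,"y":2.6,"z":0,"yaw":0,"gripper":-1},{"x":-0.7,"y":2.7,"z":0,"yaw":0,"gripper":-1},{"x":-0.7,"y":2.7,"z":0,"yaw":0,"gripper":-1},{"x":-0.7,"y":2.6,"z":0,"yaw":0,"gripper":-1},{"x":-0.6,"y":2.3,"z":0,"yaw":0,"gripper":-1},{"x":-0.35,"y":1.3,"z":0,"yaw":0,"gripper":-1},{"x":0,"y":0,"z":0,"yaw":-0.34,"gripper":-1},{"x":0,"y":0,"z":0,"yaw":0,"gripper":-1},{"x":0,"y":0,"z":0,"yaw":0,"gripper":-1}]';  python3 -c "
from h import *
go(651.5,-8.1,51,95)"
```

```text
time_s: 13.88
ee_pos: [649.7, -8.0, 153.5]
ee_rot: [-179.8, -0.0, 95.0]
force: [0.2, 0.4, -2.2]
gripper_width: 35.3
tool cm [-0.03  0.22 10.25] yaw units -0.0 at [649.7  -8.  153.5] [-179.8   -0.    95. ]
```

```bash
python3 -m inch '[{"x":0,"y":0.1,"z":1,"yaw":0,"gripper":-1},{"x":0,"y":0,"z":2,"yaw":0,"gripper":-1},{"x":0,"y":0,"z":2,"yaw":0,"gripper":-1},{"x":0,"y":0,"z":2,"yaw":0,"gripper":-1},{"x":0,"y":0,"z":1.5,"yaw":0,"gripper":-1},{"x":0,"y":0,"z":0.8,"yaw":0,"gripper":-1},{"x":0,"y":0,"z":0.5,"yaw":0,"gripper":-1},{"x":0,"y":0,"z":0.2,"yaw":0,"gripper":-1},{"x":0,"y":0,"z":0.1,"yaw":0,"gripper":-1},{"x":0,"y":0,"z":0.1,"yaw":0,"gripper":-1},{"x":0,"y":0,"z":0,"yaw":0,"gripper":-1},{"x":0,"y":0,"z":0,"yaw":0,"gripper":-1}]';for i in 1 2; do python3 -m inch '[{"x":0,"y":0,"z":0.1,"yaw":0,"gripper":-1},{"x":0,"y":0,"z":0,"yaw":0,"gripper":-1},{"x":0,"y":0,"z":0,"yaw":0,"gripper":-1}]'|grep -E 'pos|force'; done
```

```text
time_s: 14.88
ee_pos: [652.2, -7.9, 54.2]
ee_rot: [179.9, 0.0, 95.0]
force: [-0.2, -0.0, -2.2]
gripper_width: 35.7
ee_pos: [651.8, -7.9, 52.6]
force: [-0.2, 0.3, -1.9]
ee_pos: [652.0, -7.9, 51.6]
force: [-0.2, 0.2, -1.4]
```

```bash
python3 -m inch '[{"x":0,"y":0,"z":0.1,"yaw":0,"gripper":-1},{"x":0,"y":0,"z":0,"yaw":0,"gripper":-1},{"x":0,"y":0,"z":0,"yaw":0,"gripper":-1}]'|grep -E 'pos|force'
```

```text
ee_pos: [652.0, -7.9, 51.6]
force: [-0.6, 0.6, 5.1]
```

Contact (+5.1 N). Release, rise, and go to the probe.

```bash
python3 -m inch '[{"x":0,"y":0,"z":0,"yaw":0,"gripper":1},{"x":0,"y":0,"z":0,"yaw":0,"gripper":1},{"x":0,"y":0,"z":0,"yaw":0,"gripper":1},{"x":0,"y":0,"z":0,"yaw":0,"gripper":1},{"x":0,"y":0,"z":0,"yaw":0,"gripper":1},{"x":0,"y":0,"z":-1,"yaw":0,"gripper":1},{"x":0,"y":0,"z":-2.5,"yaw":0,"gripper":1},{"x":0,"y":0,"z":-2.5,"yaw":0,"gripper":1},{"x":0,"y":0,"z":-1.5,"yaw":0,"gripper":1},{"x":0,"y":0,"z":-0.5,"yaw":0,"gripper":1},{"x":0,"y":0,"z":0,"yaw":0,"gripper":1},{"x":0,"y":0,"z":0,"yaw":0,"gripper":1}]';  python3 -c "
from h import *
go(471,-38,131,93.3)"
```

```text
time_s: 16.63
ee_pos: [651.4, -7.9, 130.1]
ee_rot: [-180.0, 0.0, 95.0]
force: [-0.2, 0.2, 0.4]
gripper_width: 91.4
tool cm [ -1.42 -18.23  -0.08] yaw units 0.34 at [651.4  -7.9 130.1] [-180.    0.   95.]
```

```bash
python3 -m inch '[{"x":-0.14,"y":-1.8,"z":0,"yaw":0,"gripper":1},{"x":-0.14,"y":-1.8,"z":0,"yaw":0,"gripper":1},{"x":-0.14,"y":-1.8,"z":0,"yaw":0,"gripper":1},{"x":-0.14,"y":-1.8,"z":0,"yaw":0,"gripper":1},{"x":-0.14,"y":-1.8,"z":0,"yaw":0,"gripper":1},{"x":-0.14,"y":-1.8,"z":0,"yaw":0,"gripper":1},{"x":-0.14,"y":-1.8,"z":0,"yaw":0,"gripper":1},{"x":-0.14,"y":-1.8,"z":0,"yaw":0,"gripper":1},{"x":-0.14,"y":-1.8,"z":0,"yaw":0,"gripper":1},{"x":-0.14,"y":-1.9,"z":0,"yaw":0.34,"gripper":1},{"x":0,"y":0,"z":0,"yaw":0,"gripper":1},{"x":0,"y":0,"z":0,"yaw":0,"gripper":1}]';  python3 -c "
from h import *
go(471,-38,50.5,93.3)
grab('wrist','pics/w5.png')"
```

```text
time_s: 17.63
ee_pos: [471.7, -37.7, 129.6]
ee_rot: [-179.9, -0.0, 93.3]
force: [0.0, 0.4, 0.2]
gripper_width: 91.4
tool cm [-0.03 -0.06  7.91] yaw units 0.0 at [471.7 -37.7 129.6] [-179.9   -0.    93.3]
```

View pics/w5.png

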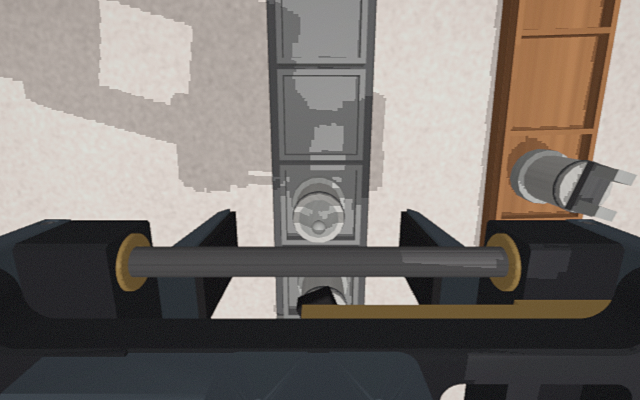

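The probe at (319,214) is centred, and the jaw tool stands in its bay at about (570,185). Continue.

```bash
python3 -m inch '[{"x":0,"y":0,"z":1.6,"yaw":0,"gripper":1},{"x":0,"y":0,"z":1.6,"yaw":0,"gripper":1},{"x":0,"y":0,"z":1.6,"yaw":0,"gripper":1},{"x":0,"y":0,"z":1.6,"yaw":0,"gripper":1},{"x":0,"y":0,"z":1.5,"yaw":0,"gripper":1},{"x":0,"y":0,"z":0,"yaw":0,"gripper":1},{"x":0,"y":0,"z":0,"yaw":0,"gripper":1}]'; python3 -m inch '[{"x":0,"y":0,"z":0,"yaw":0,"gripper":-1},{"x":0,"y":0,"z":0,"yaw":0,"gripper":-1},{"x":0,"y":0,"z":0,"yaw":0,"gripper":-1},{"x":0,"y":0,"z":0,"yaw":0,"gripper":-1},{"x":0,"y":0,"z":0,"yaw":0,"gripper":-1},{"x":0,"y":0,"z":0,"yaw":0,"gripper":-1},{"x":0,"y":0,"z":0,"yaw":0,"gripper":-1},{"x":0,"y":0,"z":0,"yaw":0,"gripper":-1},{"x":0,"y":0,"z":0,"yaw":0,"gripper":-1},{"x":0,"y":0,"z":0,"yaw":0,"gripper":-1},{"x":0,"y":0,"z":0,"yaw":0,"gripper":-1}]' 20; python3 -m inch '[{"x":0,"y":0,"z":-1,"yaw":0,"gripper":-1},{"x":0,"y":0,"z":-1.8,"yaw":0,"gripper":-1},{"x":0,"y":0,"z":-2.4,"yaw":0,"gripper":-1},{"x":0,"y":0,"z":-2.4,"yaw":0,"gripper":-1},{"x":0,"y":0,"z":-1.8,"yaw":0,"gripper":-1},{"x":0,"y":0,"z":-1,"yaw":0,"gripper":-1},{"x":0,"y":0,"z":0,"yaw":0,"gripper":-1}]';  python3 -c "
from h import *
go(645.2,63.6,154,95)"
```

```text
time_s: 18.27
ee_pos: [473.1, -37.5, 50.6]
ee_rot: [-179.9, -0.0, 93.3]
force: [-0.2, 0.4, 0.2]
gripper_width: 91.1
time_s: 19.18
ee_pos: [472.4, -37.7, 51.5]
ee_rot: [-180.0, 0.0, 93.3]
force: [-1.2, -0.1, 1.3]
gripper_width: 35.3
time_s: 19.77
ee_pos: [474.1, -37.8, 157.4]
ee_rot: [179.7, 0.0, 93.3]
force: [0.1, -0.2, -2.3]
gripper_width: 35.8
tool cm [ 9.13 17.67  0.42] yaw units -0.34 at [474.1 -37.8 157.4] [179.7   0.   93.3]
```

```bash
python3 -m inch '[{"x":0.6,"y":1.2,"z":0,"yaw":0,"gripper":-1},{"x":1.2,"y":2.3,"z":0,"yaw":0,"gripper":-1},{"x":1.4,"y":2.6,"z":0,"yaw":0,"gripper":-1},{"x":1.4,"y":2.8,"z":0,"yaw":0,"gripper":-1},{"x":1.4,"y":2.8,"z":0,"yaw":0,"gripper":-1},{"x":1.3,"y":2.6,"z":0,"yaw":0,"gripper":-1},{"x":1.2,"y":2.3,"z":0,"yaw":0,"gripper":-1},{"x":0.6,"y":1.2,"z":0,"yaw":0,"gripper":-1},{"x":0,"y":0,"z":0,"yaw":-0.34,"gripper":-1},{"x":0,"y":0,"z":0,"yaw":0,"gripper":-1},{"x":0,"y":0,"z":0,"yaw":0,"gripper":-1}]';  python3 -c "
from h import *
go(645.2,63.6,51,95)"
```

```text
time_s: 20.68
ee_pos: [644.7, 64.0, 153.2]
ee_rot: [-179.8, -0.0, 95.0]
force: [-0.5, -0.0, -1.6]
gripper_width: 35.4
tool cm [-0.04  0.08 10.22] yaw units -0.0 at [644.7  64.  153.2] [-179.8   -0.    95. ]
```

```bash
python3 -m inch '[{"x":0,"y":0,"z":1,"yaw":0,"gripper":-1},{"x":0,"y":0,"z":2,"yaw":0,"gripper":-1},{"x":0,"y":0,"z":2,"yaw":0,"gripper":-1},{"x":0,"y":0,"z":2,"yaw":0,"gripper":-1},{"x":0,"y":0,"z":1.5,"yaw":0,"gripper":-1},{"x":0,"y":0,"z":0.8,"yaw":0,"gripper":-1},{"x":0,"y":0,"z":0.5,"yaw":0,"gripper":-1},{"x":0,"y":0,"z":0.2,"yaw":0,"gripper":-1},{"x":0,"y":0,"z":0.1,"yaw":0,"gripper":-1},{"x":0,"y":0,"z":0.2,"yaw":0,"gripper":-1},{"x":0,"y":0,"z":0,"yaw":0,"gripper":-1},{"x":0,"y":0,"z":0,"yaw":0,"gripper":-1}]';python3 -m inch '[{"x":0,"y":0,"z":0.1,"yaw":0,"gripper":-1},{"x":0,"y":0,"z":0,"yaw":0,"gripper":-1},{"x":0,"y":0,"z":0,"yaw":0,"gripper":-1}]'|grep -E 'pos|force'
```

```text
time_s: 21.68
ee_pos: [645.5, 63.5, 53.1]
ee_rot: [179.9, 0.0, 95.0]
force: [0.1, -1.1, -2.0]
gripper_width: 35.5
ee_pos: [645.2, 63.5, 51.6]
force: [0.4, 0.2, -1.7]
```

```bash
python3 -m inch '[{"x":0,"y":0,"z":0.1,"yaw":0,"gripper":-1},{"x":0,"y":0,"z":0,"yaw":0,"gripper":-1},{"x":0,"y":0,"z":0,"yaw":0,"gripper":-1}]'|grep -E 'pos|force'
```

```text
ee_pos: [645.2, 63.5, 51.5]
force: [-1.9, 0.0, 6.2]
```

Contact. Release, rise, and go to the camera tool.

```bash
python3 -m inch '[{"x":0,"y":0,"z":0,"yaw":0,"gripper":1},{"x":0,"y":0,"z":0,"yaw":0,"gripper":1},{"x":0,"y":0,"z":0,"yaw":0,"gripper":1},{"x":0,"y":0,"z":0,"yaw":0,"gripper":1},{"x":0,"y":0,"z":0,"yaw":0,"gripper":1},{"x":0,"y":0,"z":-1,"yaw":0,"gripper":1},{"x":0,"y":0,"z":-2.5,"yaw":0,"gripper":1},{"x":0,"y":0,"z":-2.5,"yaw":0,"gripper":1},{"x":0,"y":0,"z":-1.5,"yaw":0,"gripper":1},{"x":0,"y":0,"z":-0.5,"yaw":0,"gripper":1},{"x":0,"y":0,"z":0,"yaw":0,"gripper":1},{"x":0,"y":0,"z":0,"yaw":0,"gripper":1}]';  python3 -c "
from h import *
go(476.5,-109,131,93.3)"
```

```text
time_s: 23.18
ee_pos: [644.7, 63.5, 130.1]
ee_rot: [-180.0, 0.0, 95.0]
force: [-0.4, 0.3, -0.2]
gripper_width: 91.2
tool cm [-15.71 -18.26  -0.08] yaw units 0.34 at [644.7  63.5 130.1] [-180.    0.   95.]
```

```bash
python3 -m inch '[{"x":-1.57,"y":-1.8,"z":0,"yaw":0,"gripper":1},{"x":-1.57,"y":-1.8,"z":0,"yaw":0,"gripper":1},{"x":-1.57,"y":-1.8,"z":0,"yaw":0,"gripper":1},{"x":-1.57,"y":-1.8,"z":0,"yaw":0,"gripper":1},{"x":-1.57,"y":-1.8,"z":0,"yaw":0,"gripper":1},{"x":-1.57,"y":-1.8,"z":0,"yaw":0,"gripper":1},{"x":-1.57,"y":-1.8,"z":0,"yaw":0,"gripper":1},{"x":-1.57,"y":-1.8,"z":0,"yaw":0,"gripper":1},{"x":-1.57,"y":-1.8,"z":0,"yaw":0,"gripper":1},{"x":-1.57,"y":-1.9,"z":0,"yaw":0.34,"gripper":1},{"x":0,"y":0,"z":0,"yaw":0,"gripper":1},{"x":0,"y":0,"z":0,"yaw":0,"gripper":1}]';  python3 -c "
from h import *
go(476.5,-109,50.5,93.3)
grab('wrist','pics/w6.png')"
```

```text
time_s: 24.18
ee_pos: [477.2, -109.1, 129.4]
ee_rot: [-179.9, -0.0, 93.2]
force: [0.6, 0.1, -0.3]
gripper_width: 91.1
tool cm [ 0.01 -0.05  7.89] yaw units -0.02 at [ 477.2 -109.1  129.4] [-179.9   -0.    93.2]
```

View pics/w6.png

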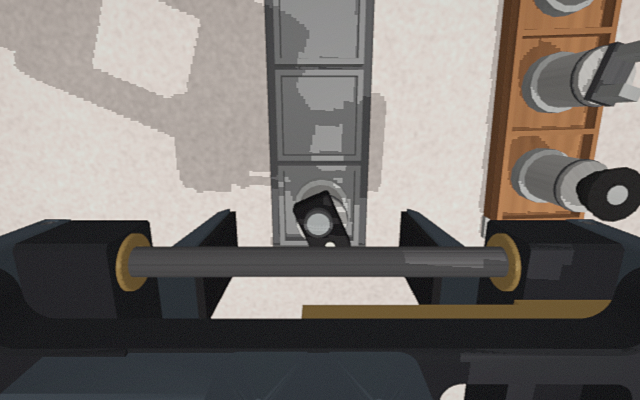

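Camera lens at (320,222), centred. Suction at right end and jaw next to it are standing in their bays. I'll grip 1 mm lower to stay off the camera block.

```bash
python3 -m inch '[{"x":0,"y":0,"z":1.6,"yaw":0,"gripper":1},{"x":0,"y":0,"z":1.6,"yaw":0,"gripper":1},{"x":0,"y":0,"z":1.6,"yaw":0,"gripper":1},{"x":0,"y":0,"z":1.6,"yaw":0,"gripper":1},{"x":0,"y":0,"z":1.6,"yaw":0,"gripper":1},{"x":0,"y":0,"z":0,"yaw":0,"gripper":1},{"x":0,"y":0,"z":0,"yaw":0,"gripper":1}]'; python3 -m inch '[{"x":0,"y":0,"z":0,"yaw":0,"gripper":-1},{"x":0,"y":0,"z":0,"yaw":0,"gripper":-1},{"x":0,"y":0,"z":0,"yaw":0,"gripper":-1},{"x":0,"y":0,"z":0,"yaw":0,"gripper":-1},{"x":0,"y":0,"z":0,"yaw":0,"gripper":-1},{"x":0,"y":0,"z":0,"yaw":0,"gripper":-1},{"x":0,"y":0,"z":0,"yaw":0,"gripper":-1},{"x":0,"y":0,"z":0,"yaw":0,"gripper":-1},{"x":0,"y":0,"z":0,"yaw":0,"gripper":-1},{"x":0,"y":0,"z":0,"yaw":0,"gripper":-1},{"x":0,"y":0,"z":0,"yaw":0,"gripper":-1}]' 20
```

```text
time_s: 24.82
ee_pos: [478.6, -108.0, 49.6]
ee_rot: [-179.9, -0.0, 93.4]
force: [0.2, -0.2, 0.8]
gripper_width: 91.4
time_s: 25.73
ee_pos: [478.9, -108.8, 50.6]
ee_rot: [179.9, 0.0, 93.3]
force: [0.9, -0.0, 1.3]
gripper_width: 36.0
```

```bash
python3 -m inch '[{"x":0,"y":0,"z":-1,"yaw":0,"gripper":-1},{"x":0,"y":0,"z":-1.8,"yaw":0,"gripper":-1},{"x":0,"y":0,"z":-2.4,"yaw":0,"gripper":-1},{"x":0,"y":0,"z":-2.4,"yaw":0,"gripper":-1},{"x":0,"y":0,"z":-1.8,"yaw":0,"gripper":-1},{"x":0,"y":0,"z":-1,"yaw":0,"gripper":-1},{"x":0,"y":0,"z":0,"yaw":0,"gripper":-1}]';  python3 -c "
from h import *
go(638.9,135.4,153,95)"
```

```text
time_s: 26.32
ee_pos: [479.4, -109.0, 156.1]
ee_rot: [179.8, 0.1, 93.3]
force: [-0.6, 0.7, -3.0]
gripper_width: 35.9
tool cm [23.47 17.34  0.34] yaw units -0.34 at [ 479.4 -109.   156.1] [1.798e+02 1.000e-01 9.330e+01]
```

```bash
python3 -m inch '[{"x":1.3,"y":0.97,"z":0,"yaw":0,"gripper":-1},{"x":2.3,"y":1.7,"z":0,"yaw":0,"gripper":-1},{"x":2.6,"y":1.93,"z":0,"yaw":0,"gripper":-1},{"x":2.8,"y":2.1,"z":0,"yaw":0,"gripper":-1},{"x":2.8,"y":2.1,"z":0,"yaw":0,"gripper":-1},{"x":2.8,"y":2.1,"z":0,"yaw":0,"gripper":-1},{"x":2.7,"y":2.0,"z":0,"yaw":0,"gripper":-1},{"x":2.6,"y":1.93,"z":0,"yaw":0,"gripper":-1},{"x":2.3,"y":1.7,"z":0,"yaw":0,"gripper":-1},{"x":1.25,"y":0.95,"z":0,"yaw":-0.34,"gripper":-1},{"x":0,"y":0,"z":0,"yaw":0,"gripper":-1},{"x":0,"y":0,"z":0,"yaw":0,"gripper":-1}]';  python3 -c "
from h import *
go(638.9,135.4,50.5,95)"
```

```text
time_s: 27.32
ee_pos: [638.5, 135.8, 151.9]
ee_rot: [-179.7, 0.1, 95.1]
force: [-1.4, -0.0, -2.7]
gripper_width: 35.7
tool cm [-0.03  0.09 10.14] yaw units 0.02 at [638.5 135.8 151.9] [-1.797e+02  1.000e-01  9.510e+01]
```

```bash
python3 -m inch '[{"x":0,"y":0,"z":1,"yaw":0,"gripper":-1},{"x":0,"y":0,"z":2,"yaw":0,"gripper":-1},{"x":0,"y":0,"z":2,"yaw":0,"gripper":-1},{"x":0,"y":0,"z":2,"yaw":0,"gripper":-1},{"x":0,"y":0,"z":1.5,"yaw":0,"gripper":-1},{"x":0,"y":0,"z":0.8,"yaw":0,"gripper":-1},{"x":0,"y":0,"z":0.5,"yaw":0,"gripper":-1},{"x":0,"y":0,"z":0.2,"yaw":0,"gripper":-1},{"x":0,"y":0,"z":0.1,"yaw":0,"gripper":-1},{"x":0,"y":0,"z":0.2,"yaw":0,"gripper":-1},{"x":0,"y":0,"z":0,"yaw":0,"gripper":-1},{"x":0,"y":0,"z":0,"yaw":0,"gripper":-1}]';python3 -m inch '[{"x":0,"y":0,"z":0.1,"yaw":0,"gripper":-1},{"x":0,"y":0,"z":0,"yaw":0,"gripper":-1},{"x":0,"y":0,"z":0,"yaw":0,"gripper":-1}]'|grep -E 'pos|force'
```

```text
time_s: 28.32
ee_pos: [639.8, 135.6, 52.1]
ee_rot: [179.9, -0.0, 95.0]
force: [-0.8, 0.3, -2.2]
gripper_width: 36.3
ee_pos: [639.6, 135.6, 50.7]
force: [0.2, 1.2, -2.0]
```

```bash
python3 -m inch '[{"x":0,"y":0,"z":0.1,"yaw":0,"gripper":-1},{"x":0,"y":0,"z":0,"yaw":0,"gripper":-1},{"x":0,"y":0,"z":0,"yaw":0,"gripper":-1}]'|grep -E 'pos|force'
```

```text
ee_pos: [639.6, 135.6, 50.6]
force: [-2.6, 0.2, 5.9]
```

Contact. Release, rise and back off, then check.

```bash
python3 -m inch '[{"x":0,"y":0,"z":0,"yaw":0,"gripper":1},{"x":0,"y":0,"z":0,"yaw":0,"gripper":1},{"x":0,"y":0,"z":0,"yaw":0,"gripper":1},{"x":0,"y":0,"z":0,"yaw":0,"gripper":1},{"x":0,"y":0,"z":0,"yaw":0,"gripper":1},{"x":0,"y":0,"z":-1,"yaw":0,"gripper":1},{"x":0,"y":0,"z":-2.5,"yaw":0,"gripper":1},{"x":0,"y":0,"z":-2.5,"yaw":0,"gripper":1},{"x":0,"y":0,"z":-2.5,"yaw":0,"gripper":1},{"x":0,"y":0,"z":-2.5,"yaw":0,"gripper":1},{"x":0,"y":0,"z":-2,"yaw":0,"gripper":1},{"x":0,"y":0,"z":0,"yaw":0,"gripper":1}]'; python3 -m inch '[{"x":0,"y":-2.5,"z":0,"yaw":0,"gripper":1},{"x":0,"y":-2.5,"z":0,"yaw":0,"gripper":1},{"x":0,"y":-2.5,"z":0,"yaw":0,"gripper":1},{"x":0,"y":-2.5,"z":0,"yaw":0,"gripper":1},{"x":0,"y":-2.5,"z":0,"yaw":0,"gripper":1},{"x":0,"y":-2.5,"z":0,"yaw":0,"gripper":1},{"x":0,"y":-2.5,"z":0,"yaw":0,"gripper":1},{"x":0,"y":-2.5,"z":0,"yaw":0,"gripper":1},{"x":0,"y":-2.5,"z":0,"yaw":0,"gripper":1},{"x":0,"y":-2.5,"z":0,"yaw":0,"gripper":1},{"x":0,"y":0,"z":0,"yaw":0,"gripper":1},{"x":0,"y":0,"z":0,"yaw":0,"gripper":1}]'; python3 -c "
from h import *
a=grab('scene','pics/sc2.png')['pixels'];b=grab('top','pics/top2.png')['pixels']
f=lambda i,s:cv2.resize(i[s][:,:,::-1],(640,300),interpolation=2)
cv2.imwrite('pics/end.png',np.vstack([f(a,np.s_[170:350,200:440]),f(b,np.s_[110:215,190:414])]))"
```

```text
time_s: 29.82
ee_pos: [642.0, 136.0, 185.5]
ee_rot: [179.4, -0.1, 95.0]
force: [0.4, 1.0, 0.5]
gripper_width: 91.5
time_s: 30.82
ee_pos: [389.4, 113.5, 179.5]
ee_rot: [180.0, 0.0, 95.0]
force: [0.5, -0.4, 0.7]
gripper_width: 91.1
```

View pics/end.png

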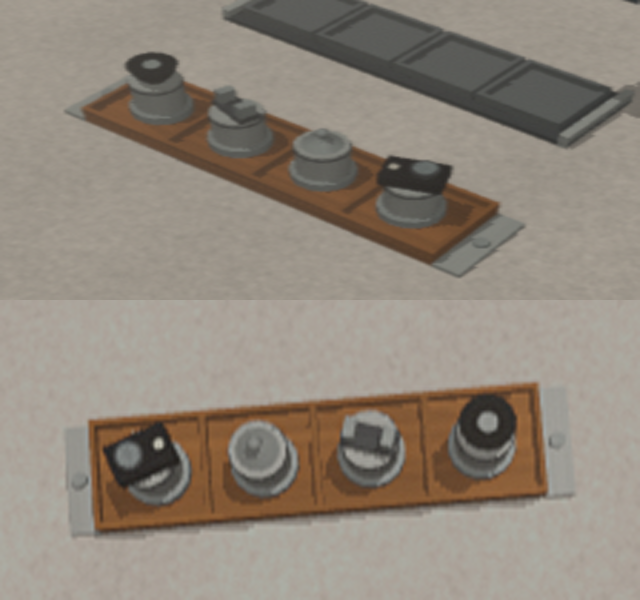

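All four stand upright and centred in their bays. From the left in the top crop they are camera (145,465), probe (262,455), jaw (370,445) and suction (485,435). The rail is empty. Handing in.

```bash
python3 -c "
from h import *
print(env.job_done())"
```

```text
the job is handed in; nothing more can be done
None
```

All four tools are in the magazine in reverse order, and I handed the job in at about 31 s on the robot's clock. From the robot's left the magazine now holds camera, probe, jaw, suction; the rail held suction, jaw, probe, camera.

- **Setting down:** I lowered each tool in about 1 mm steps until the wrist force turned from hanging weight to 2–6 N of contact. Only then did I release it.
- **Final pictures:** the last scene and top views show all four upright, head up, one to a bay and near its centre. The rail is empty and the arm is clear of both racks.
- **Failed or disagreed:** one early move command was refused as "invalid input", and the arm did not move. The measured TCP wandered about 1–2 mm from the commanded pose, well within the bay clearance. No other checks failed.

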